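# Hang a picking bin on the bench rail and slide it to its station

### The arm

A 7-joint arm with a two-finger parallel gripper is mounted at the origin on the work surface. World frame = base frame: x ahead of the robot, y to its left, z up, the work surface at z = 0. Lengths are in m, angles in rad, forces in N, time in s.
With the tool pointing down it reaches from about 0.4 to 0.85 m from the base axis. Payload 4.5 kg.
Tool frame: the origin (TCP) lies at the very end of the fingers, on their centre line; the grasp point (between the pads) lies 19 mm behind it; z points along the fingers, y is the line along which they close (so a half turn about z gives the same grasp; the last joint's range is limited). The gripper opens to 88 mm and grips with 3 to 60 N. Pads are 18 mm wide; open, the fingers measure 123 mm over their backs; the gripper's body (75 mm by 187 mm) begins 45 mm behind the grasp point.
Start: joints at [-1.237, 0.689, -0.195, 1.565, 0.157, 0.902, -0.215], TCP at [0.185, 0.597, 0.239] pointing down, gripper open.
Joint ranges: [-3.01, 3.01], [-0.46, 2.08], [-1.47, 1.51], [0.13, 2.56], [-1, 4.14], [0.04, 2.09], [-2.66, 2.66]. Speed limits (rad/s): [2.57, 2.57, 3.14, 3.14, 3.14, 3.14, 3.14].

### API

Orientations are given as a unit quaternion [x, y, z, w].
In Python, from plant import r gives the robot as it stands. The module is installed in compiled form; this text tells all that it offers.
- The arm moves only by the shell command python3 -m pendant 'ROWS' [FORCE]. ROWS is JSON, one flat list of numbers, 7 for each row, row after row: the opening, from 0 (shut) to 1 (fully open), then the shift along the tool's x, y, z scaled (see below), then the turn, a rotation vector about the tool's x, y, z scaled (see below). A call has 1 to 12 rows; each row is the pose to reach, as a shift and turn from the pose commanded when the call began, along the tool's axes at that moment; what a row does not reach only later rows make up. The controller multiplies each number of a shift by 0.15 m and each number of a turn by pi/2 rad. A row lasts 1/10 s, in which the tool goes at most 50 mm and 8.59 degrees, less where a joint would pass 70% of its speed; a pose out of reach is approached as far as the arm can. A call with a number of a shift or a turn outside -1 to 1 is refused whole. A call with a gripper value outside its range is refused whole. The fingers move at their own pace and stop on an object; FORCE is the grip in N (left out, the last holds). Time passes only in rows, so rows that repeat a pose let the fingers close. It gives the time, the measured TCP pose, the force, the opening and the grip force at its end, in the units of the state.
- r.get_state(): the state, without advancing time (a new reading comes with each control period).
- r.snapshot(name): name is "scene" or "top" or "wrist"; returns a dict with "img" (400x640x3 uint8, red, green, blue), "mtx" (3x3 intrinsics, pixels), "cam_to_world" (4x4, takes a point from camera to world coordinates). Camera axes: x right, y up, looking along -z (the intrinsics and any distortion apply to the point x, -y, -z); pixel columns grow to the right and rows downward; lengths in m; the calibration is good to about 2 mm. The wrist camera is an equidistant fisheye: a pixel r from the principal point sees the ray r / f radians off the axis. A picture is of the moment at which its call begins. There is no depth.
- r.finish_job(): hands the job in; it is judged then, once.
The state is a dict: "clock": time; "q": joint angles; "qd": joint speeds; "joint_torque": joint torques, N m; "tool_pos": TCP position; "eef_rot": TCP orientation; "contact_force": force on the tool from outside, world axes, zero at the start; "moment": the same for the moment, N m; "opening": opening from 0.0 (shut) to 1.0 (fully open); "finger_force": force on a finger pad.
Only numpy, scipy, OpenCV 4.12 (cv2) and the standard library are available. Lean on these libraries where they do the work, as an engineer would, in place of code of your own. Each camera call takes 0.05 s, during which the arm holds its last target. There are 200 camera calls.

### The job

Hang the loose bin of ceramic bases on the bin rail: hook its rear lip over the rail in the open stretch that the keeper bar does not cover, set it down gently and let go so that it hangs by itself. Then slide it along the rail, under the keeper, until it is centred on the pointer, and leave it hanging there. Keep the bin upright all the way, and leave the bin already on the rail, the white tub and the screwdriver where they are.

Things in the scene. Friction and masses are not known exactly. Their poses are not given: they have to be found in the camera images.
- bin: Loose grey bin on the bench with six white ceramic discs fixed in it, 0.25 to 0.5 kg. 64 mm wide (y), 110 deep (x), 80 high, walls 3. Origin: centre of underside; z up, -x to its low slanted front (40 high), +x to its back at x = 55. The side walls are 80 high from x = -18 to 55: take it across them from above, fingers outside.
- bin_lip (a point): In the bin's hanging lip: middle of its slot, under the web that lies on the rail; at x = 62, y = 0, z = 77 mm in the bin. The lip is as wide as the bin: a level web 3 mm thick runs back from the top of the back wall (x = 55) to a 3 mm leg (x = 69 to 72) that points down 16 mm below this point. The slot is 14 mm wide, open downwards. Axes as the bin's.
- rail: Steel bin rail fixed on the bench, along its own y; a smooth flat bar on edge, 5 mm thick, x = -2.5 to 2.5, top at z = 180, y = -270 to 270 mm. Origin: on the bench under its middle; z up. Bins hang on its -x side (facing the robot), axes parallel to it. Bins slide on it with friction 0.2 to 0.3, best when pushed on a side wall near the back. Posts behind it at y = -257 and 257.
- rail_gap (a point): Middle of the open stretch for hooking on, on the rail's top (rail x = 0, y = -162, z = 180 mm); open from y = -245 to -80. Axes as the rail's. Going down level, the bin's origin must be 60.5 to 66.5 mm in front of (-x) this point, best 63.5: behind its back a 20 mm round tube runs along, front at rail x = -5.5, axis at z = 105.
- keeper_end (a point): Free end of the keeper, middle of its underside (rail x = 0, y = -80, z = 192 mm). The keeper is a flat bar 20 mm wide, 5 thick, over the rail from here to the +y end: the lip (top at 183) slides under it but cannot be hooked on or off there. A 24 mm wide arm at y = -68, top at z = 202, holds it from behind. Axes as the rail's.
- pointer: Flat steel arrowhead 20 mm wide, clamped on the keeper, its tip pointing to -x over the bins, 44 mm in front of the rail's middle; 4 mm thick, top 201 mm above the bench. Origin: on the keeper's top at the pointer's middle, above the rail; axes as the rail's. The bin's middle goes level with it along y; it is 70 to 170 mm past the keeper's free end.
- neighbour: Another bin of the same make, with three discs, hanging at the +y end of the rail; shape and origin as the loose bin. It shows how a hung bin sits: origin about 103 mm up when level, but the front sinks some 5 degrees until the back leans on the tube (origin then about 60 mm in front of the rail's middle and 97 mm up).
- tub: Open white plastic tub, 90 mm across, 85 mm high, loose on the bench; origin at the centre of its underside.
- screwdriver: Loose screwdriver, 190 mm long, lying along its own x, handle to -x; origin in the middle underneath.
- jig: Small dark steel jig fixed to the bench at the robot's right: a plate 140 x 100 mm on a bent foot, 106 mm high with its pin; origin at the centre underneath. Not part of the job, only to be kept clear of.
Things that resemble listed ones, but are neither listed nor needed, are in the scene too. Leave any purple look-alike of the bin alone.

How it is judged:
On the way:
1. the bin hangs on the rail in the open stretch, let go of and still (z of bin in the frame of rail between 0.088 and 0.106 m and x of bin in the frame of rail between -0.075 and -0.05 m and y of bin in the frame of rail below -0.07 m and angle between bin's own z axis and vertical below 0.2 rad and linear speed of bin below 0.03 m/s and contact force between the fingers and bin below 0.2 N), for 0.3 s.
At the end, for the whole second after the job is handed in: The bin hangs on the rail by its lip (within about 9 mm of the hung height and 15 mm of the hung depth, tilted less than 0.2 rad), at rest, its middle within 10 mm of the pointer along the rail; the other bin has moved less than 20 mm, the tub and the screwdriver less than 30 mm (y of bin in the frame of pointer between -0.01 and 0.01 m and z of bin in the frame of rail between 0.088 and 0.106 m and x of bin in the frame of rail between -0.075 and -0.05 m and angle between bin's own z axis and vertical below 0.2 rad and linear speed of bin below 0.02 m/s and distance of neighbour from where it was at the start of the episode below 0.02 m and distance of each of tub, screwdriver from where it was at the start of the episode below 0.03 m); the robot touches nothing.
It fails at once if the bin is tipped by more than 0.5 rad (its contents would fall out) (angle between bin's own z axis and vertical above 0.5 rad).
It fails at once if the bin is rammed onto the rail (over 80 N) (contact force between bin and rail above 80 N).
It fails at once if the bin is dropped (faster than 0.45 m/s while the fingers do not touch it) (contact force between the fingers and bin below 0.2 N and linear speed of bin above 0.45 m/s).
It fails at once if the bin already on the rail is pushed away by more than 20 mm (distance of neighbour from where it was at the start of the episode above 0.02 m).
It fails at once if the tub or the screwdriver is moved by more than 30 mm (distance of any of tub, screwdriver from where it was at the start of the episode above 0.03 m).
It also fails if it takes over 64 s, if anything falls off the work surface, if the arm or the gripper's body presses on something with over 40 N, if the wrist force passes 120 N, or if a joint passes its speed limit or range.

## Working session

There is one attempt and no reset: what is moved stays moved. The work goes in short steps, Python scripts to look and compute and a shell command to move; the robot and the scene stay as the last step left them, time stands still between calls to the robot, and variables do not carry over. Pictures are saved under pics/ and viewed, at most 12 in all, crops included, and the job is handed in when it is done.

```bash
mkdir -p pics; python3 - <<'E'
from plant import r
import cv2,pickle
for n in("scene","top"):
    s=r.snapshot(n);pickle.dump(s,open(f"{n}.pkl","wb"));cv2.imwrite(f"pics/{n}0.png",s["img"][:,:,::-1])
    print(n,s["mtx"],s["cam_to_world"])
st=r.get_state();print(st)
E
```

```text
scene [[459.51355381   0.         321.85264126]
 [  0.         459.51355381 198.53967044]
 [  0.           0.           1.        ]] [[-0.09539424 -0.71046647  0.69723549  1.3178016 ]
 [ 0.99530318 -0.07966987  0.05499351  0.06204375]
 [ 0.01647762  0.69920677  0.71472959  0.99976499]
 [ 0.          0.          0.          1.        ]]
top [[381.1255369    0.         323.85304149]
 [  0.         381.1255369  205.93155838]
 [  0.           0.           1.        ]] [[ 0.01587431  0.99778976 -0.064526    0.42139925]
 [-0.99981198  0.01512152 -0.01213816 -0.02150286]
 [-0.0111356   0.06470656  0.9978422   1.06402509]
 [ 0.          0.          0.          1.        ]]
{'clock': 0.1, 'q': array([-1.23718241,  0.68986932, -0.19450834,  1.56622023,  0.15729586,
        0.90250331, -0.21505669]), 'qd': array([ 0.00111566, -0.00107857, -0.00156256, -0.00386798, -0.00200825,
        0.00061048, -0.00030544]), 'joint_torque': array([-3.27837712e-03, -5.28497207e+01, -1.27166692e+00, -1.53836757e+01,
       -5.26242633e-02,  1.99067887e-03,  4.51519168e-05]), 'tool_pos': array([0.18447141, 0.596573  , 0.23801443]), 'eef_rot': array([ 1.49293898e-01,  9.88792538e-01, -8.03379011e-04, -5.82160771e-05]), 'contact_force': array([-0.69395811,  1.07942496, -0.63320496]), 'moment': array([ 0.07406864, -0.02757595, -0.03248178]), 'finger_force': 0.0, 'opening': 0.9996023327606616}
```

View pics/scene0.png

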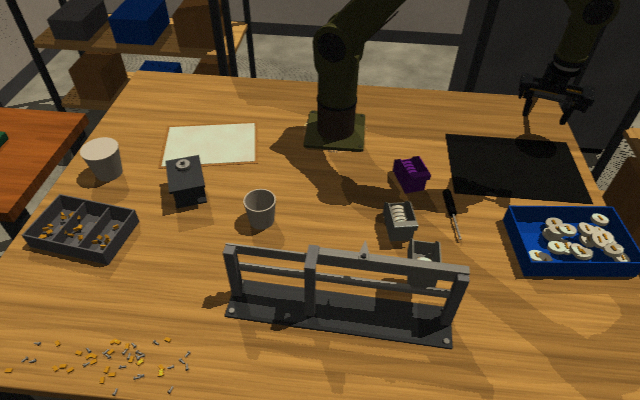

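View pics/top0.png

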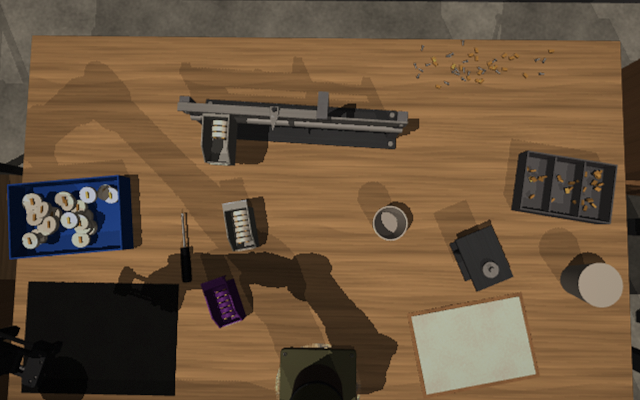

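The top view shows the rail at about (180,103)–(408,125), the neighbour at (217,138), the loose bin at (240,225), the purple look-alike at (223,302), the tub at (391,222) and the screwdriver at (185,250). Next I zoom in.

```bash
python3 - <<'E'
import cv2,pickle,numpy as np
t=pickle.load(open("top.pkl","rb"))["img"][:,:,::-1]; s=pickle.load(open("scene.pkl","rb"))["img"][:,:,::-1]
g=lambda im:np.clip(255*(im/255.)**.6,0,255).astype(np.uint8)
a=cv2.resize(g(t[85:175,172:426]),None,fx=3.1,fy=3.1,interpolation=2)   # 787x279
b=cv2.resize(g(t[190:260,210:280]),None,fx=4,fy=4,interpolation=2)      # 280x280
c=cv2.resize(g(s[235:300,360:480]),None,fx=4,fy=4,interpolation=2)      # 480x260
o=np.zeros((279+280,790,3),np.uint8);o[:279,:a.shape[1]]=a;o[279:559,:280]=b;o[279:539,290:770]=c
cv2.imwrite("pics/crop1.png",o)
E
```

```text
(no output)
```

View pics/crop1.png

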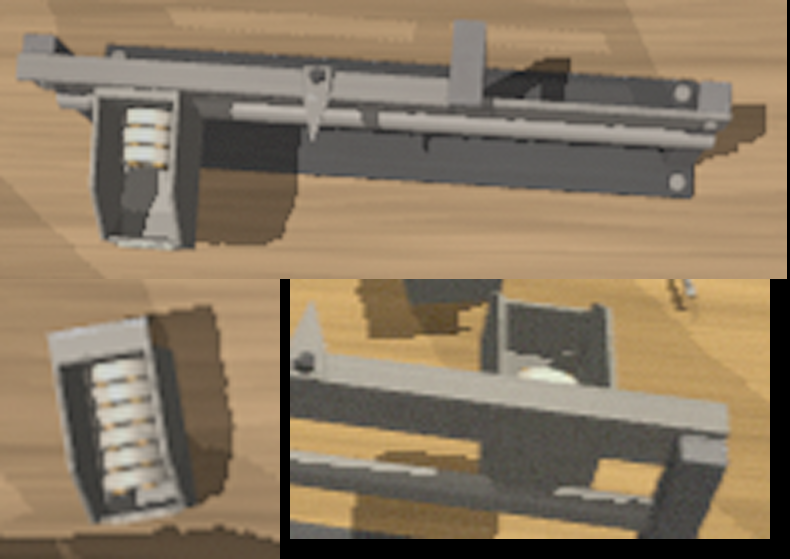

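The crop shows the keeper from (18,67) to its free end at (487,~95), the pointer tip at (314,143) and the open stretch to its right. The loose bin's lip corners are at (49,337) and (148,318), its front corners at (95,523) and (188,507). Next I fit poses by reprojection.

```bash
cat >h.py <<'E'
import cv2,pickle,numpy as np
from scipy.optimize import least_squares
from scipy.spatial.transform import Rotation as R
def proj(s,P):
    c=s["cam_to_world"];p=(np.atleast_2d(P)-c[:3,3])@c[:3,:3];p=p*[1,-1,-1]
    q=p@s["mtx"].T;return q[:,:2]/q[:,2:]
def place(v,P):  # v=x,y,yaw
    return np.asarray(P)@R.from_euler("z",v[2]).as_matrix().T+[v[0],v[1],0]
E
python3 - <<'E'
from h import *
T=pickle.load(open("top.pkl","rb"));S=pickle.load(open("scene.pkl","rb"))
A=lambda L:np.array(L)/3.1+[172,85]
B=lambda L:(np.array(L)-[0,279])/4+[210,190]
C=lambda L:(np.array(L)-[290,279])/4+[360,235]
np.set_printoptions(precision=4,suppress=True)
# loose bin
P=np.array([[72,32,80],[72,-32,80],[-55,32,40],[-55,-32,40]])/1e3;u=B([[49,337],[148,318],[95,523],[188,507]])
f=least_squares(lambda v:(proj(T,place(v,P))-u).ravel(),[.4,.2,0]);print("bin",f.x,f.fun)
# rail: keeper front-left, rear-left, free end front; pointer tip, arm corners; scene keeper corners, tip
def res(v):
    p=v[3];k=v[4]
    Pt=np.array([[-10,k,197],[10,k,197],[-10,-80,197],[10,-56,197],[-44,p,201]])/1; Pt=np.array([[-.010,k,.197],[.010,k,.197],[-.010,-.080,.197],[.010,-.056,.197],[-.044,p,.201],[-.044,.17+0*p,.2]])[:5]
    Ps=np.array([[.010,k,.197],[-.010,k,.197],[-.044,p,.201]])
    return np.r_[(proj(T,place(v,Pt))-A([[18,79],[18,55],[487,103],[450,75],[314,143]])).ravel(),(proj(S,place(v,Ps))-C([[727,432],[727,405],[311,303]])).ravel()]
f=least_squares(res,[.65,.05,0,.05,.27]);print("rail",f.x,f.fun.reshape(-1,2))
v=f.x
print("rail -y end top px", (proj(T,place(v,[[0,-.27,.18],[0,-.08,.18]]))-[172,85])*3.1)
# neighbour guess: top view lip/ front corners
n=place(v,[[-.06,v[3],.097],[-.0635,-.162,.103]]);print(n)
# neighbour side facing -y: front top corner & back
u=A([[103,237],[180,247]])
g=least_squares(lambda w:(proj(T,place(v,[[-.115-.003,w[0]+.032,.135],[-.115-.003,w[0]-.032,.135]]))-u).ravel(),[.2]);print("neigh y",g.x,g.fun)
E
```

```text
bin [0.4217 0.2092 0.1871] [ 0.1037 -0.6813 -0.3557 -0.1399 -0.0152  0.4596  0.2741  0.381 ]
rail [ 0.6947  0.0621 -0.0471  0.045   0.272 ] [[-0.6853 -1.0958]
 [ 0.0656 -1.759 ]
 [-1.0689  0.0229]
 [ 1.0709 -0.0167]
 [-0.358  -2.0848]
 [ 0.2165 -1.1858]
 [-0.532  -2.0097]
 [-0.1704 -2.4663]]
rail -y end top px [[734.3924 111.4052]
 [484.5086  96.7534]]
[[ 0.6369  0.1098  0.097 ]
 [ 0.6236 -0.0968  0.103 ]]
neigh y [0.1862] [-0.4114  0.0113  0.5101 -1.6499]
```

```bash
cat >>h.py <<'E'
def go(target,yaw):
    """print scaled shift/turn from present pose to TCP target, tool y at bin-yaw+90deg, tool vertical"""
    from plant import r
    st=r.get_state();M=R.from_quat(st["eef_rot"])
    G=R.from_euler("z",yaw)*R.from_matrix(np.diag([-1.,1,-1]))
    sh=M.inv().apply(np.array(target)-st["tool_pos"])/.15
    tu=(M.inv()*G).as_rotvec()/(np.pi/2)
    np.set_printoptions(precision=4,suppress=True)
    print("shift",sh,"turn",tu,"pos",st["tool_pos"],"t",st["clock"],"F",st["contact_force"],"q7",st["q"][6],"op",st["opening"])
E
python3 -c "
from h import *
go([.4364,.212,.20],.187)"
```

```text
shift [-2.3616 -1.9533  0.2569] turn [-0.001  -0.0002 -0.3098] pos [0.1845 0.5966 0.238 ] t 0.1 F [-0.694   1.0794 -0.6332] q7 -0.2150566897171473 op 0.9996023327606616
```

```bash
p='-1,-0.827,0,0,0,0'; python3 -m pendant '[1,-1,-0.827,0,0,0,0, 1,-1,-0.827,0,0,0,0, 1,-1,-0.827,0,0,0,0, 1,-1,-0.827,0,0,0,0, 1,-1,-0.827,0,0,0,0, 1,-1,-0.827,0,0,0,0]' 40; python3 -m pendant '[1,-1,-0.827,0,0,0,-0.31, 1,-1,-0.827,0,0,0,-0.31, 1,-1,-0.827,0,0,0,-0.31, 1,-1,-0.827,0,0,0,-0.31, 1,-1,-0.827,0,0,0,-0.31, 1,-1,-0.827,0,0,0,-0.31, 1,-1,-0.827,0,0,0,-0.31]'; python3 -c "
from h import *
go([.4364,.212,.20],.187)"
```

```text
clock: 0.7
tool_pos: [0.2919, 0.4336, 0.2387]
eef_rot: [0.151, 0.989, -0.0, -0.0]
contact_force: [-0.1, 0.9, -0.2]
opening: 0.997
finger_force: 0.0
clock: 1.4
tool_pos: [0.3968, 0.2743, 0.2388]
eef_rot: [-0.095, 0.995, 0.001, -0.0]
contact_force: [0.2, -0.2, -0.4]
opening: 0.999
finger_force: 0.0
shift [-0.1804 -0.4581  0.258 ] turn [0.0014 0.0001 0.0025] pos [0.3968 0.2743 0.2388] t 1.4 F [ 0.1952 -0.1993 -0.3985] q7 0.7396599548041071 op 0.9992258643382037
```

```bash
python3 -m pendant '[1,-0.18,-0.458,0.1,0,0,0, 1,-0.18,-0.458,0.1,0,0,0, 1,-0.18,-0.458,0.1,0,0,0, 1,-0.18,-0.458,0.1,0,0,0, 1,-0.18,-0.458,0.1,0,0,0]'; python3 - <<'E'
from plant import r
import cv2,pickle
s=r.snapshot("wrist");s["st"]=r.get_state();pickle.dump(s,open("w1.pkl","wb"));cv2.imwrite("pics/w1.png",s["img"][:,:,::-1]);print(s["mtx"],s["cam_to_world"],s["st"]["tool_pos"])
E
```

```text
clock: 1.9
tool_pos: [0.4363, 0.2119, 0.2241]
eef_rot: [-0.096, 0.995, 0.001, 0.0]
contact_force: [-0.2, 0.2, 0.2]
opening: 0.998
finger_force: 0.0
[[309.70691629   0.         321.33266127]
 [  0.         309.70691629 196.68261159]
 [  0.           0.           1.        ]] [[-0.19059093 -0.93254028 -0.30666549  0.35558673]
 [ 0.98166776 -0.18045563 -0.06135293  0.19637354]
 [ 0.00187456 -0.31273694  0.94983793  0.36959763]
 [ 0.          0.          0.          1.        ]] [0.43633293 0.21158523 0.22406612]
```

View pics/w1.png

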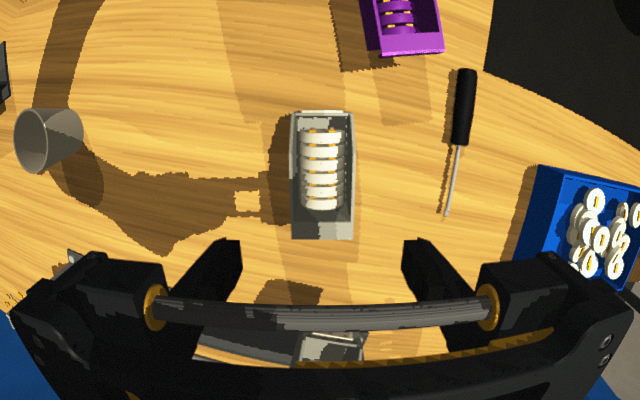

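The bin lies straight and centred (column 322) between the fingertips (241 and 403). Its lip corners are at (292,239) and (354,239), and its front corners at (294,111) and (351,111).

```bash
cat >>h.py <<'E'
def fish(s,P):
    c=s["cam_to_world"];p=(np.atleast_2d(P)-c[:3,3])@c[:3,:3]*[1,-1,-1]
    rr=np.hypot(p[:,0],p[:,1]);th=np.arctan2(rr,p[:,2])
    return p[:,:2]/rr[:,None]*th[:,None]*s["mtx"][0,0]+s["mtx"][:2,2]
E
python3 - <<'E'
from h import *
W=pickle.load(open("w1.pkl","rb"))
P=np.array([[72,32,80],[72,-32,80],[-55,32,40],[-55,-32,40]])/1e3
u=np.array([[354,239],[292,239],[351,111],[294,111]])+.5
f=least_squares(lambda v:(fish(W,place(v,P))-u).ravel(),[.42,.21,.187]);print("bin",f.x,f.fun)
c=place(f.x,[[.015,0,0]])[0]
print(c);go([c[0],c[1],.053],f.x[2])
E
```

```text
bin [0.42338203 0.21216744 0.19438962] [-0.30385726 -0.7710609   0.22012099 -0.53772993  1.86389459  0.56523026
 -1.77812838  0.66694692]
[0.43809952 0.21506495 0.        ]
shift [-0.0153  0.0187  1.1405] turn [ 0.001   0.0004 -0.002 ] pos [0.4363 0.2116 0.2241] t 1.95 F [-0.2931  0.0595 -0.26  ] q7 0.8707139668348389 op 1.0006441402991013
```

```bash
python3 -m pendant '[1,-0.012,0.012,0.8,0,0,0, 1,-0.012,0.012,0.8,0,0,0, 1,-0.012,0.012,0.8,0,0,0, 1,-0.012,0.012,0.8,0,0,0]'; python3 -m pendant '[1,0,0,0.1,0,0,0, 1,0,0,0.2,0,0,0, 1,0,0,0.3,0,0,0, 1,0,0,0.36,0,0,0, 1,0,0,0.36,0,0,0, 0,0,0,0.36,0,0,0, 0,0,0,0.36,0,0,0, 0,0,0,0.36,0,0,0, 0,0,0,0.36,0,0,0, 0,0,0,0.36,0,0,0, 0,0,0,0.36,0,0,0]' 35
```

```text
clock: 2.35
tool_pos: [0.4365, 0.212, 0.1015]
eef_rot: [-0.095, 0.995, -0.001, -0.002]
contact_force: [0.2, -0.1, 0.3]
opening: 0.999
finger_force: 0.0
clock: 3.45
tool_pos: [0.4392, 0.2124, 0.0504]
eef_rot: [-0.094, 0.996, 0.001, 0.001]
contact_force: [-0.5, 2.4, 5.4]
opening: 0.725
finger_force: 35.0
```

```bash
python3 -m pendant '[0,0,0,-0.1,0,0,0, 0,0,0,-0.3,0,0,0, 0,0,0,-0.5,0,0,0, 0,0,0,-0.7,0,0,0, 0,0,0,-0.95,0,0,0, 0,0,0,-0.95,0,0,0, 0,0,0,-0.95,0,0,0]'; python3 -c "
from h import *
n=place([.6947,.0621,-.0471],[[-.0485-.07,-.162,.195]])[0];print(n)
go(n,-.0471)"
```

```text
clock: 4.15
tool_pos: [0.4384, 0.2102, 0.1918]
eef_rot: [-0.093, 0.996, -0.0, -0.0]
contact_force: [0.1, -0.6, -5.3]
opening: 0.722
finger_force: 35.0
[ 0.56870404 -0.09414106  0.195     ]
shift [-0.4777 -2.1548 -0.0199] turn [-0.0005 -0.0002  0.1486] pos [0.4384 0.2102 0.1918] t 4.15 F [ 0.1005 -0.5946 -5.2548] q7 0.8184461175396448 op 0.7216083509820783
```

```bash
python3 -m pendant '[0,-0.06,-0.25,0,0,0,0, 0,-0.12,-0.5,0,0,0,0, 0,-0.18,-0.75,0,0,0,0, 0,-0.24,-1,0,0,0,0, 0,-0.24,-1,0,0,0,0]'; python3 -m pendant '[0,-0.06,-0.25,0,0,0,0.03, 0,-0.12,-0.5,0,0,0,0.06, 0,-0.18,-0.75,0,0,0,0.1, 0,-0.24,-1,0,0,0,0.149, 0,-0.24,-1,0,0,0,0.149, 0,-0.24,-1,0,0,0,0.149, 0,-0.24,-1,0,0,0,0.149]';  python3 - <<'E'
from h import *
from plant import r
n=place([.6947,.0621,-.0471],[[-.0485-.07,-.162,.195]])[0]
go(n,-.0471)
s=r.snapshot("wrist");s["st"]=r.get_state();pickle.dump(s,open("w2.pkl","wb"));cv2.imwrite("pics/w2.png",s["img"][:,:,::-1])
t=r.snapshot("top");t["st"]=r.get_state();pickle.dump(t,open("t2.pkl","wb"))
E
```

```text
clock: 4.65
tool_pos: [0.5022, 0.0621, 0.1892]
eef_rot: [-0.088, 0.996, -0.003, -0.003]
contact_force: [0.5, 0.6, -5.9]
opening: 0.719
finger_force: 35.0
clock: 5.35
tool_pos: [0.5637, -0.0686, 0.1905]
eef_rot: [0.022, 1.0, 0.001, -0.002]
contact_force: [0.2, -0.5, -4.9]
opening: 0.721
finger_force: 35.0
shift [-0.0407 -0.1688 -0.0302] turn [ 0.0007 -0.0025  0.0017] pos [ 0.5637 -0.0686  0.1905] t 5.35 F [ 0.1566 -0.4895 -4.8886] q7 1.227782928208897 op 0.7214124418085844
```

View pics/w2.png

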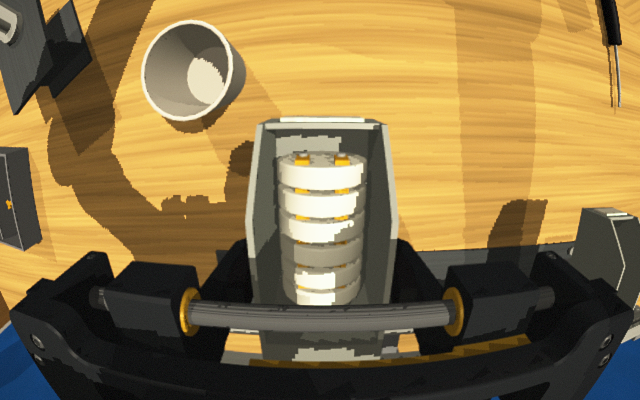

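The bin is held level between the fingers, with the tub at (193,70), the neighbour at right (600,230) and the rail itself hidden behind the gripper. I go nearer and check the lip against the rail from the scene and top cameras.

```bash
python3 -m pendant '[0,-0.1,-0.09,-0.03,0,0,0, 0,-0.2,-0.17,-0.03,0,0,0, 0,-0.24,-0.17,-0.03,0,0,0, 0,-0.24,-0.17,-0.03,0,0,0, 0,-0.24,-0.17,-0.03,0,0,0]';  python3 - <<'E'
from h import *
from plant import r
g=lambda im:np.clip(255*(im/255.)**.6,0,255).astype(np.uint8)
s=r.snapshot("scene");t=r.snapshot("top");st=r.get_state();pickle.dump((s,t,st),open("p3.pkl","wb"))
n=place([.6947,.0621,-.0471],[[-.0485,-.162,.1964]])[0]
go(n,-.0471)
a=cv2.resize(g(s["img"][220:350,215:345,::-1]),None,fx=4.2,fy=4.2,interpolation=2)
b=cv2.resize(g(t["img"][85:185,330:420,::-1]),None,fx=2.7,fy=2.7,interpolation=2)
o=np.zeros((546,800,3),np.uint8);o[:a.shape[0],:a.shape[1]]=a;o[:b.shape[0],550:550+b.shape[1]]=b
cv2.imwrite("pics/c3.png",o)
E
```

```text
clock: 5.95
tool_pos: [0.599, -0.0956, 0.1963]
eef_rot: [0.022, 1.0, 0.001, -0.001]
contact_force: [0.2, -0.4, -5.0]
opening: 0.725
finger_force: 35.0
shift [-0.264   0.0028  0.0006] turn [ 0.0004 -0.0009  0.0013] pos [ 0.5991 -0.0961  0.1965] t 6.05 F [ 0.2117  0.2545 -4.9501] q7 1.2923038432771612 op 0.7215708618546856
```

View pics/c3.png

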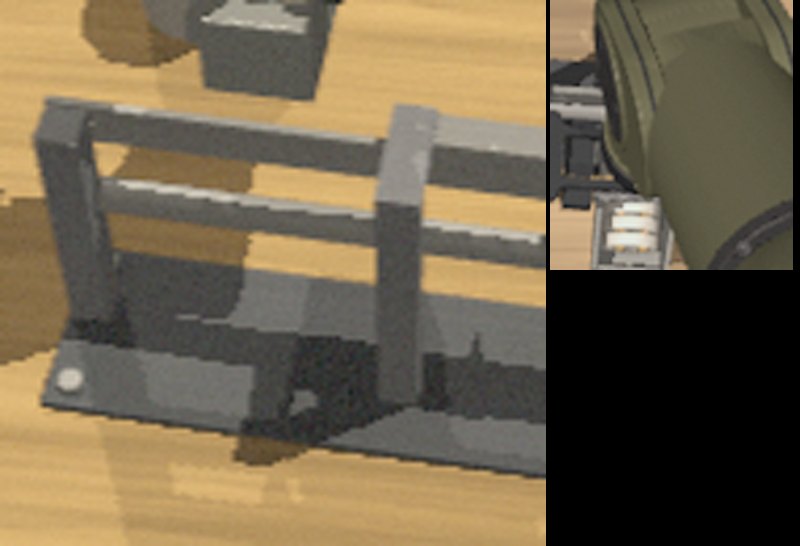

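The scene crop shows the bin's back at (203–315, 22–98) before the rail. The rail top line runs from (110,109) to (380,143), post and arm tops are at left and centre. I compare these with predicted pixels.

```bash
python3 - <<'E'
from h import *
np.set_printoptions(precision=1,suppress=True)
s,t,st=pickle.load(open("p3.pkl","rb"))
px=lambda P:(proj(s,P)+.5-[215,220])*4.2
v=[.6947,.0621,-.0471]
for z in(.18,.177,.175):
  print(z,"rail top c",px(place(v,[[0,-.24,z],[0,-.09,z]])).ravel(),"front edge",px(place(v,[[-.0025,-.24,z],[-.0025,-.09,z]])).ravel())
print("tube top",px(place(v,[[-.0085,-.23,.1121],[-.0085,-.1,.1121]])).ravel())
print("arm/keeper end", px(place(v,[[.01,-.08,.197],[-.01,-.08,.197],[-.01,-.27,.18]])))
tp=st["tool_pos"];G=-.0471
for off in(.017,):
  b=[tp[0]-off*np.cos(G),tp[1]-off*np.sin(G),G];z0=tp[2]-.0504
  P=np.array([[.072,-.032,.08],[.072,.032,.08],[.072,-.032,.061],[.072,.032,.061],[.055,-.032,0],[.055,.032,0],[.055,-.032,.08]])+[0,0,z0]
  print("bin",b,z0,px(place(b,P)))
  print("dpx per mm x", (px(place(b,P[:1]+[.001,0,0]))-px(place(b,P[:1]))),"z",(px(place(b,P[:1]+[0,0,.001]))-px(place(b,P[:1]))))
E
```

```text
0.18 rail top c [ 95.9 103.5 370.  137.8] front edge [ 97.2  99.9 370.8 134.1]
0.177 rail top c [ 96.6 107.  370.1 141.3] front edge [ 97.8 103.4 370.9 137.6]
0.175 rail top c [ 97.  109.3 370.1 143.6] front edge [ 98.2 105.8 370.9 139.9]
tube top [130.9 169.3 356.7 198.1]
arm/keeper end [[385.2 135.2]
 [391.4 105.5]
 [ 47.2  82.6]]
bin [np.float64(0.5820697729118858), np.float64(-0.09527584078026963), -0.0471] 0.14613981357002048 [[185.9  11.3]
 [304.1  25.5]
 [188.8  34.6]
 [305.4  48.8]
 [204.5  82.4]
 [315.3  96.1]
 [193.4 -12.1]]
dpx per mm x [[-0.4  1.4]] z [[-0.2 -1.2]]
```

```bash
python3 - <<'E'
from h import *
s,t,st=pickle.load(open("p3.pkl","rb"))
g=cv2.cvtColor(s["img"],cv2.COLOR_RGB2GRAY).astype(int)
for c in(267,272,277,282,286): print(c,"bin bottom rows",list(zip(range(236,247),g[236:247,c])))
for c in(245,260,275,290,300): 
    r0=int(220+(105+(c-215)*4.2*.125-12)/4.2)-3; print(c,"rail from row",r0,g[r0:r0+12,c])
v=[.6947,.0621,-.0471];tp=st["tool_pos"];G=v[2]
b=[tp[0]-.017*np.cos(G),tp[1]-.017*np.sin(G),G];z0=tp[2]-.0504
def at(L,cs):
    q=proj(s,L);return np.interp(cs,q[:,0],q[:,1]).round(2)
print("pred bin bottom",at(place(b,[[.055,-.032,z0],[.055,.032,z0]]),(267,272,277,282,286)))
print("pred rail front/back edge",at(place(v,[[-.0025,-.25,.18],[-.0025,-.08,.18]]),(245,260,275,290,300)),at(place(v,[[.0025,-.25,.18],[.0025,-.08,.18]]),(245,260,275,290,300)))
E
```

```text
267 bin bottom rows [(236, np.int64(39)), (237, np.int64(39)), (238, np.int64(42)), (239, np.int64(46)), (240, np.int64(42)), (241, np.int64(60)), (242, np.int64(117)), (243, np.int64(111)), (244, np.int64(122)), (245, np.int64(124)), (246, np.int64(118))]
272 bin bottom rows [(236, np.int64(41)), (237, np.int64(41)), (238, np.int64(43)), (239, np.int64(39)), (240, np.int64(42)), (241, np.int64(41)), (242, np.int64(97)), (243, np.int64(120)), (244, np.int64(116)), (245, np.int64(126)), (246, np.int64(122))]
277 bin bottom rows [(236, np.int64(42)), (237, np.int64(41)), (238, np.int64(44)), (239, np.int64(42)), (240, np.int64(43)), (241, np.int64(40)), (242, np.int64(38)), (243, np.int64(119)), (244, np.int64(115)), (245, np.int64(128)), (246, np.int64(123))]
282 bin bottom rows [(236, np.int64(45)), (237, np.int64(42)), (238, np.int64(42)), (239, np.int64(40)), (240, np.int64(40)), (241, np.int64(40)), (242, np.int64(41)), (243, np.int64(67)), (244, np.int64(114)), (245, np.int64(117)), (246, np.int64(127))]
286 bin bottom rows [(236, np.int64(45)), (237, np.int64(42)), (238, np.int64(41)), (239, np.int64(42)), (240, np.int64(41)), (241, np.int64(42)), (242, np.int64(42)), (243, np.int64(39)), (244, np.int64(127)), (245, np.int64(141)), (246, np.int64(149))]
245 rail from row 242 [144 148 151 161 131  46  41  41  41  41  41  44]
260 rail from row 244 [125 124 124 121  99  49  42  42  42  44  41  41]
275 rail from row 246 [125 120 115 124 102  42  38  42  44  43  44  43]
290 rail from row 248 [141 136 138 126 100  48  42  43  44  41  39  43]
300 rail from row 249 [142 140 145 132 120  45  44  44  46  44  44  42]
pred bin bottom [239.59 240.21 240.82 241.44 241.93]
pred rail front/back edge [244.22 246.09 247.96 249.84 251.08] [246.   247.88 249.76 251.64 252.89]
```

```bash
python3 -m pendant '[0,-0.07,0,0,0,0,0, 0,-0.14,0,0,0,0,0, 0,-0.2,0,0,0,0,0, 0,-0.26,0,0,0,0,0, 0,-0.26,0,0.07,0,0,0, 0,-0.26,0,0.14,0,0,0, 0,-0.26,0,0.14,0,0,0, 0,-0.26,0,0.14,0,0,0, 0,-0.26,0,0.14,0,0,0]';  python3 - <<'E'
from h import *
from plant import r
g=lambda im:np.clip(255*(im/255.)**.6,0,255).astype(np.uint8)
s=r.snapshot("scene");t=r.snapshot("top");st=r.get_state();pickle.dump((s,t,st),open("p4.pkl","wb"))
np.set_printoptions(precision=2,suppress=True)
v=[.6947,.0621,-.0471];tp=st["tool_pos"];G=v[2];o=[245,225]
px=lambda P:(proj(s,P)+.5-o)*10
b=[tp[0]-.017*np.cos(G),tp[1]-.017*np.sin(G),G];z0=tp[2]-.0504
P=np.array([[.072,-.032,.08],[.072,.032,.08],[.072,-.032,.061],[.072,.032,.061],[.055,-.032,0],[.055,.032,0]])+[0,0,z0]
print(px(place(b,P)));print("rail",px(place(v,[[.0025,-.24,.18],[.0025,-.08,.18]])))
print(tp,z0,place([0,0,-G],[[b[0]-v[0],b[1]-v[1],0]]),st["contact_force"])
cv2.imwrite("pics/c4.png",cv2.resize(g(s["img"][o[1]:o[1]+58,o[0]:o[0]+60,::-1]),None,fx=10,fy=10,interpolation=2))
E
```

```text
clock: 6.95
tool_pos: [0.6389, -0.0992, 0.1758]
eef_rot: [0.023, 1.0, 0.0, 0.0]
contact_force: [-0.0, -0.2, -4.3]
opening: 0.722
finger_force: 35.0
[[101.57 172.56]
 [386.41 207.92]
 [109.05 226.24]
 [390.15 261.43]
 [149.02 331.43]
 [415.88 365.36]]
rail [[-74.61 205.06]
 [623.24 292.45]]
[ 0.64 -0.1   0.18] 0.1257570519221244 [[-0.06 -0.16  0.  ]] [-0.56  0.97 -5.78]
```

View pics/c4.png

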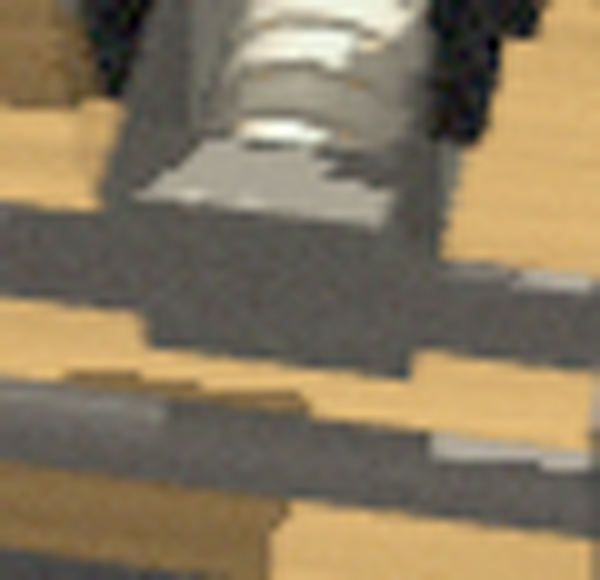

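The lip's back edge is at (105,195)–(395,228) and the bin bottom at (148,343)–(410,378), with the rail's edge at (0,203). The estimated rail x of the bin is -0.061 to -0.065, inside the window, so I lower it gently and watch the force.

```bash
python3 -m pendant '[0,0,0,0.013,0,0,0, 0,0,0,0.027,0,0,0, 0,0,0,0.04,0,0,0, 0,0,0,0.047,0,0,0, 0,0,0,0.053,0,0,0, 0,0,0,0.06,0,0,0, 0,0,0,0.067,0,0,0, 0,0,0,0.067,0,0,0]'; python3 -c "
from plant import r
s=r.get_state();print(s['contact_force'],s['moment'])"
```

```text
clock: 7.85
tool_pos: [0.6389, -0.0992, 0.1655]
eef_rot: [0.023, 1.0, 0.0, -0.0]
contact_force: [0.5, -0.7, -5.3]
opening: 0.721
finger_force: 35.0
[ 0.47737283 -0.69739784 -5.32672405] [0.04451972 0.0166587  0.01340506]
```

```bash
python3 -m pendant '[0,0,0,0.013,0,0,0, 0,0,0,0.02,0,0,0, 0,0,0,0.027,0,0,0, 0,0,0,0.033,0,0,0, 0,0,0,0.033,0,0,0]';  python3 -m pendant '[0,0,0,0.007,0,0,0, 0,0,0,0.013,0,0,0, 0,0,0,0.02,0,0,0, 0,0,0,0.027,0,0,0, 0,0,0,0.027,0,0,0]'; python3 -c "
from plant import r
s=r.get_state();print(s['contact_force'],s['moment'])"
```

```text
clock: 8.35
tool_pos: [0.6389, -0.0992, 0.1605]
eef_rot: [0.023, 1.0, 0.0, -0.0]
contact_force: [-0.3, 0.7, -5.6]
opening: 0.722
finger_force: 35.0
clock: 8.85
tool_pos: [0.6388, -0.0992, 0.1564]
eef_rot: [0.023, 1.0, 0.0, -0.0]
contact_force: [-0.7, 0.2, -4.6]
opening: 0.727
finger_force: 35.0
[-0.71989333  0.15865834 -4.57217214] [-0.05869047 -0.02460171  0.04708545]
```

```bash
for i in 1; do python3 -m pendant '[0,0,0,0.005,0,0,0, 0,0,0,0.01,0,0,0, 0,0,0,0.015,0,0,0, 0,0,0,0.015,0,0,0]'; done; python3 -m pendant '[0,0,0,0.004,0,0,0, 0,0,0,0.008,0,0,0, 0,0,0,0.008,0,0,0]'
```

```text
clock: 9.25
tool_pos: [0.6389, -0.0992, 0.1543]
eef_rot: [0.023, 1.0, 0.0, -0.0]
contact_force: [-0.4, 0.6, -4.3]
opening: 0.723
finger_force: 35.0
clock: 9.55
tool_pos: [0.6391, -0.0992, 0.1534]
eef_rot: [0.023, 1.0, 0.0, 0.0]
contact_force: [-0.5, 0.1, -4.2]
opening: 0.725
finger_force: 35.0
```

```bash
python3 -m pendant '[0,0,0,0.005,0,0,0, 0,0,0,0.01,0,0,0, 0,0,0,0.01,0,0,0]'; python3 -m pendant '[0,0,0,0.005,0,0,0, 0,0,0,0.01,0,0,0, 0,0,0,0.01,0,0,0]'; python3 -m pendant '[0,0,0,0.005,0,0,0, 0,0,0,0.01,0,0,0, 0,0,0,0.01,0,0,0]'
```

```text
clock: 9.85
tool_pos: [0.6392, -0.0992, 0.153]
eef_rot: [0.024, 1.0, -0.0, 0.001]
contact_force: [-3.2, -0.5, 4.6]
opening: 0.723
finger_force: 35.0
clock: 10.15
tool_pos: [0.6393, -0.0992, 0.1529]
eef_rot: [0.024, 1.0, -0.0, 0.001]
contact_force: [-6.5, -1.1, 13.3]
opening: 0.728
finger_force: 35.0
clock: 10.45
tool_pos: [0.6393, -0.0992, 0.1528]
eef_rot: [0.024, 1.0, -0.0, 0.001]
contact_force: [-9.5, -0.2, 21.8]
opening: 0.728
finger_force: 35.0
```

```bash
python3 -m pendant '[0,0,0,-0.007,0,0,0, 0,0,0,-0.014,0,0,0, 0,0,0,-0.014,0,0,0]'; python3 -m pendant '[0.76,0,0,0,0,0,0, 0.76,0,0,0,0,0,0, 0.8,0,0,0,0,0,0, 0.9,0,0,0,0,0,0, 1,0,0,0,0,0,0, 1,0,0,0,0,0,0, 1,0,0,0,0,0,0, 1,0,0,0,0,0,0]'; python3 -m pendant '[1,0,0,0,0,0,0, 1,0,0,0,0,0,0, 1,0,0,0,0,0,0, 1,0,0,0,0,0,0, 1,0,0,0,0,0,0]'; python3 - <<'E'
from h import *
from plant import r
g=lambda im:np.clip(255*(im/255.)**.6,0,255).astype(np.uint8)
s=r.snapshot("scene");w=r.snapshot("wrist");st=r.get_state();pickle.dump((s,w,st),open("p5.pkl","wb"))
a=cv2.resize(g(s["img"][220:300,215:345,::-1]),None,fx=4,fy=4,interpolation=2)
b=cv2.resize(g(w["img"][:,:,::-1]),None,fx=.42,fy=.42,interpolation=3)
o=np.zeros((a.shape[0],a.shape[1]+b.shape[1],3),np.uint8);o[:,:a.shape[1]]=a;o[:b.shape[0],a.shape[1]:]=b
cv2.imwrite("pics/c5.png",o);print(o.shape)
E
```

```text
clock: 10.75
tool_pos: [0.6392, -0.0992, 0.1529]
eef_rot: [0.024, 1.0, -0.0, 0.001]
contact_force: [-5.8, -0.4, 10.0]
opening: 0.723
finger_force: 35.0
clock: 11.55
tool_pos: [0.6389, -0.0992, 0.1507]
eef_rot: [0.023, 1.0, 0.0, -0.0]
contact_force: [-0.3, -0.2, -0.2]
opening: 0.999
finger_force: 0.0
clock: 12.05
tool_pos: [0.639, -0.0992, 0.1508]
eef_rot: [0.023, 1.0, 0.0, 0.0]
contact_force: [0.4, 0.6, -0.1]
opening: 0.999
finger_force: 0.0
(320, 789, 3)
```

View pics/c5.png

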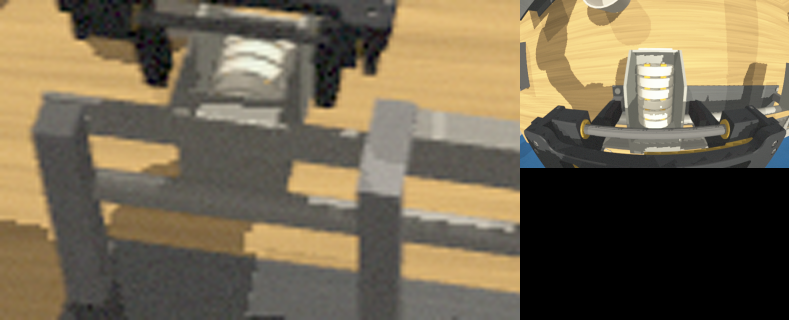

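The bin hangs free on the rail: its lip is over the bar at (230,115), the fingers are open and the force is zero. I go up, close and move to its -y side, near the back.

```bash
python3 -m pendant '[1,0,0,-0.1,0,0,0, 1,0,0,-0.25,0,0,0, 1,0,0,-0.48,0,0,0, 1,0,0,-0.48,0,0,0, 1,0,0,-0.48,0,0,0]'; python3 -c "
from h import *
n=place([.6947,.0621,-.0471],[[-.026,-.226,.222]])[0]
go(n,-.0471)"
```

```text
clock: 12.65
tool_pos: [0.6396, -0.0992, 0.2245]
eef_rot: [0.024, 1.0, -0.0, 0.001]
contact_force: [-0.7, -0.8, 0.3]
opening: 0.996
finger_force: 0.0
shift [-0.1427 -0.4151  0.0173] turn [-0.0001  0.0018  0.0001] pos [ 0.6396 -0.0992  0.2245] t 12.65 F [-0.7417 -0.7733  0.2573] q7 1.3272464645001583 op 0.9959972469010526
```

```bash
python3 -m pendant '[0,0,-0.2,0,0,0,0, 0,0,-0.415,0,0,0,0, 0,-0.07,-0.415,0,0,0,0, 0,-0.143,-0.415,0,0,0,0, 0,-0.143,-0.415,0,0,0,0, 0,-0.143,-0.415,0,0,0,0, 0,-0.143,-0.415,0,0,0,0, 0,-0.143,-0.415,0,0,0,0, 0,-0.143,-0.415,0,0,0,0]' 20;  python3 -m pendant '[0,0,0,0.15,0,0,0, 0,0,0,0.3,0,0,0, 0,0,0,0.463,0,0,0, 0,0,0,0.463,0,0,0, 0,0,0,0.463,0,0,0]'; python3 - <<'E'
from h import *
from plant import r
s=r.snapshot("scene");t=r.snapshot("top");st=r.get_state();pickle.dump((s,t,st),open("p6.pkl","wb"))
g=lambda im:np.clip(255*(im/255.)**.6,0,255).astype(np.uint8)
a=cv2.resize(g(s["img"][215:285,215:410,::-1]),None,fx=4.1,fy=4.1,interpolation=2)
b=cv2.resize(g(t["img"][85:175,240:420,::-1]),None,fx=3,fy=3,interpolation=2)
o=np.zeros((a.shape[0]+b.shape[0],800,3),np.uint8);o[:a.shape[0],:a.shape[1]]=a;o[a.shape[0]:,:b.shape[1]]=b
cv2.imwrite("pics/c6.png",o);print(o.shape,a.shape)
E
```

```text
clock: 13.55
tool_pos: [0.6572, -0.1623, 0.2229]
eef_rot: [0.023, 1.0, -0.0, -0.0]
contact_force: [-0.4, 0.0, 0.0]
opening: 0.21
finger_force: 0.0
clock: 14.05
tool_pos: [0.6575, -0.1623, 0.1536]
eef_rot: [0.023, 1.0, 0.0, -0.0]
contact_force: [0.1, 0.2, 0.2]
opening: 0.004
finger_force: 0.0
(557, 800, 3) (287, 799, 3)
```

View pics/c6.png

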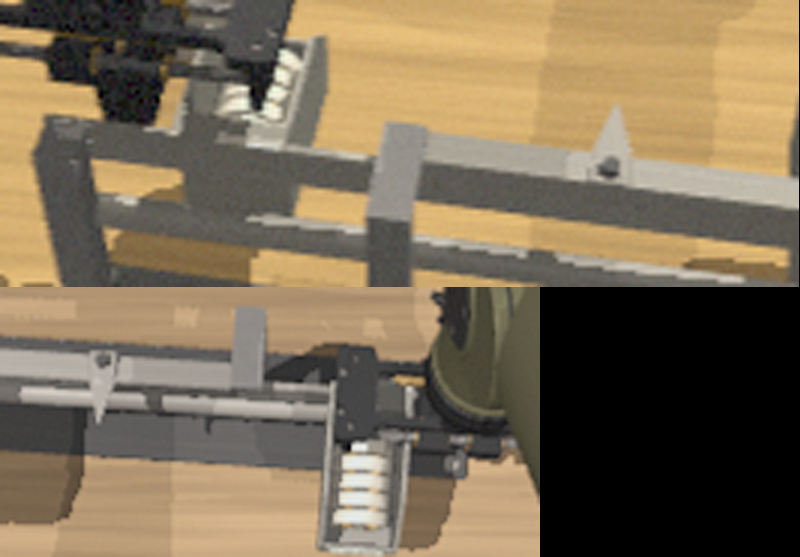

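The bin hangs in place with the closed fingers on its -y side. The pointer tip is at (617,105) in the scene crop and (99,422) in the top crop, and the bin's front edge in the top crop is at (321–396, 550).

```bash
python3 - <<'E'
from h import *
s,t,st=pickle.load(open("p6.pkl","rb"))
np.set_printoptions(precision=4,suppress=True)
v=[.6947,.0621,-.0471]
def loc(cam,u,z):  # world pt at height z -> rail frame
    f=least_squares(lambda p:(proj(cam,[p[0],p[1],z])-u).ravel(),[.6,0]).x
    return place([0,0,-v[2]],[[f[0]-v[0],f[1]-v[1],z]])[0]
T=lambda x,y:np.array([240+x/3-.33,85+(y-287)/3-.33])
S=lambda x,y:np.array([215+x/4.1-.38,215+y/4.1-.38])
print("top bin front mid",loc(t,T(358.5,550),.132),"width",loc(t,T(321,548),.132)-loc(t,T(396,552),.132))
print("top tip",loc(t,T(99,422),.201),"bolt",loc(t,T(104,360),.203))
print("scene tip",loc(s,S(617,105),.201),"bolt",loc(s,S(608,167),.203))
print("scene bin bottom back corners",loc(s,S(182,208),.1),loc(s,S(294,219),.1))
print("keeper end top",loc(t,T(264,390),.2),"scene arm top",loc(s,S(388,124),.202),loc(s,S(427,130),.202))
go([.65,-.1,.155],-.0471)
tp=st["tool_pos"];print("tcp loc",place([0,0,-v[2]],[[tp[0]-v[0],tp[1]-v[1],0]]))
E
```

```text
top bin front mid [-0.1213 -0.1638  0.132 ] width [-0.0005  0.0616  0.    ]
top tip [-0.0455  0.0454  0.201 ] bolt [0.0024 0.0447 0.203 ]
scene tip [-0.0391  0.0454  0.201 ] bolt [0.0054 0.0439 0.203 ]
scene bin bottom back corners [-0.006  -0.1979  0.1   ] [-0.0084 -0.1319  0.1   ]
keeper end top [-0.0127 -0.0794  0.2   ] scene arm top [-0.0059 -0.0758  0.202 ] [-0.0051 -0.0544  0.202 ]
shift [ 0.0762  0.4129 -0.0006] turn [-0.0001  0.0017  0.0001] pos [ 0.6585 -0.1624  0.1549] t 14.15 F [0.5972 0.7417 0.0778] q7 1.398969932999736 op 0.007939770021374805
tcp loc [[-0.0256 -0.226   0.    ]]
```

```bash
python3 -m pendant '[0,0,0.03,0,0,0,0, 0,0,0.08,0,0,0,0, 0,0,0.12,0,0,0,0, 0,0,0.17,0,0,0,0, 0,0,0.22,0,0,0,0, 0,0,0.28,0,0,0,0, 0,0,0.34,0,0,0,0, 0,0,0.4,0,0,0,0, 0,0,0.46,0,0,0,0, 0,0,0.52,0,0,0,0, 0,0,0.58,0,0,0,0, 0,0,0.62,0,0,0,0]'; python3 -m pendant '[0,0,0.05,0,0,0,0, 0,0,0.1,0,0,0,0, 0,0,0.16,0,0,0,0, 0,0,0.22,0,0,0,0, 0,0,0.28,0,0,0,0, 0,0,0.34,0,0,0,0, 0,0,0.4,0,0,0,0, 0,0,0.46,0,0,0,0, 0,0,0.52,0,0,0,0, 0,0,0.56,0,0,0,0, 0,0,0.58,0,0,0,0, 0,0,0.58,0,0,0,0]'; python3 - <<'E'
from h import *
from plant import r
s=r.snapshot("scene");t=r.snapshot("top");st=r.get_state();pickle.dump((s,t,st),open("p7.pkl","wb"))
g=lambda im:np.clip(255*(im/255.)**.6,0,255).astype(np.uint8)
a=cv2.resize(g(s["img"][215:285,215:410,::-1]),None,fx=4.1,fy=4.1,interpolation=2)
b=cv2.resize(g(t["img"][85:175,240:420,::-1]),None,fx=3,fy=3,interpolation=2)
o=np.zeros((a.shape[0]+b.shape[0],800,3),np.uint8);o[:a.shape[0],:a.shape[1]]=a;o[a.shape[0]:,:b.shape[1]]=b
cv2.imwrite("pics/c7.png",o)
v=[.6947,.0621,-.0471];tp=st["tool_pos"];print("tcp loc",place([0,0,-v[2]],[[tp[0]-v[0],tp[1]-v[1],0]]),st["contact_force"])
E
```

```text
clock: 15.35
tool_pos: [0.6624, -0.0723, 0.1543]
eef_rot: [0.024, 1.0, -0.002, 0.001]
contact_force: [0.3, -6.9, 3.6]
opening: 0.005
finger_force: 3.8
clock: 16.55
tool_pos: [0.6669, 0.0148, 0.1543]
eef_rot: [0.024, 1.0, -0.002, 0.001]
contact_force: [1.0, -5.4, 2.5]
opening: 0.01
finger_force: 2.9
tcp loc [[-0.02558925 -0.04855676  0.        ]] [ 0.64084715 -5.04773828  2.62838681]
```

View pics/c7.png

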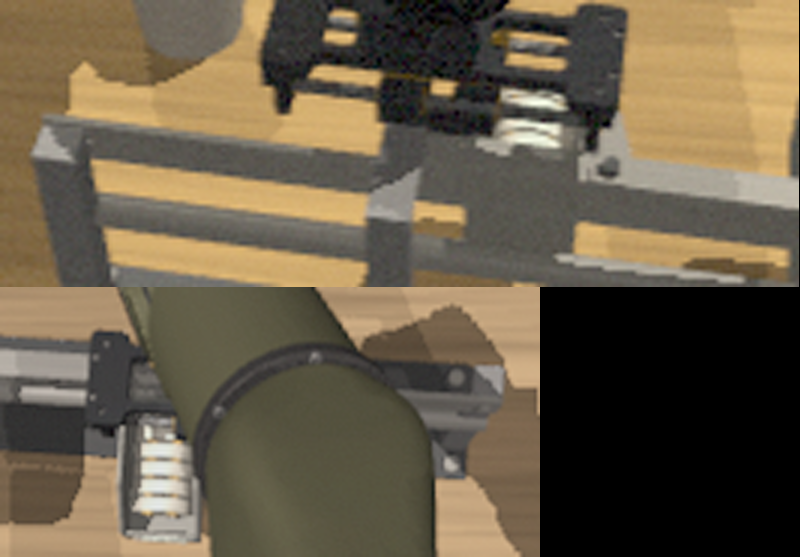

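The bin is now under the keeper, near the pointer. Its bottom back corners are at (466,238) and (575,250) in the scene crop, and its front edge at (120–198, 538) in the top crop.

```bash
python3 - <<'E'
from h import *
s,t,st=pickle.load(open("p7.pkl","rb"))
np.set_printoptions(precision=4,suppress=True)
v=[.6947,.0621,-.0471]
def loc(cam,u,z):
    f=least_squares(lambda p:(proj(cam,[p[0],p[1],z])-u).ravel(),[.6,0]).x
    return place([0,0,-v[2]],[[f[0]-v[0],f[1]-v[1],z]])[0]
T=lambda x,y:np.array([240+x/3-.33,85+(y-287)/3-.33])
S=lambda x,y:np.array([215+x/4.1-.38,215+y/4.1-.38])
print(loc(t,T(120,535),.132),loc(t,T(198,541),.132),loc(s,S(466,238),.1),loc(s,S(575,250),.1))
g=cv2.cvtColor(s["img"],cv2.COLOR_RGB2GRAY).astype(int);print(g[273,320:366])
E
```

```text
[-0.1208  0.0327  0.132 ] [-0.1219 -0.0317  0.132 ] [-0.0105 -0.0313  0.1   ] [-0.0119  0.0318  0.1   ]
[ 66  68  65  50  44  54  66  60  51  41  39  39  43  39  44  40  44  42
  41  39  41  42  39  41  43  38  45  41  43  42  46  43  40  44  38 117
 139 142 140 144 142 145 145 130 124 126]
```

```bash
python3 -m pendant '[0,0,0.03,0,0,0,0, 0,0,0.07,0,0,0,0, 0,0,0.11,0,0,0,0, 0,0,0.15,0,0,0,0, 0,0,0.19,0,0,0,0, 0,0,0.23,0,0,0,0, 0,0,0.26,0,0,0,0, 0,0,0.28,0,0,0,0, 0,0,0.29,0,0,0,0, 0,0,0.3,0,0,0,0, 0,0,0.3,0,0,0,0, 0,0,0.3,0,0,0,0]'; python3 - <<'E'
from h import *
from plant import r
st=r.get_state();v=[.6947,.0621,-.0471];tp=st["tool_pos"];print("tcp loc",place([0,0,-v[2]],[[tp[0]-v[0],tp[1]-v[1],0]]),st["contact_force"])
E
```

```text
clock: 17.85
tool_pos: [0.6691, 0.0584, 0.1543]
eef_rot: [0.025, 1.0, -0.003, 0.001]
contact_force: [1.3, -6.7, 3.6]
opening: 0.002
finger_force: 3.8
tcp loc [[-0.02541233 -0.00491663  0.        ]] [ 1.33297186 -6.71110055  3.60797454]
```

```bash
python3 -m pendant '[0,0,-0.05,0,0,0,0, 0,0,-0.15,0,0,0,0, 0,0,-0.25,0,0,0,0, 0,0,-0.25,0,0,0,0, 0,0,-0.25,-0.3,0,0,0, 0,0,-0.25,-0.6,0,0,0, 0,0,-0.25,-0.9,0,0,0, 0,0,-0.25,-0.9,0,0,0]'; python3 -m pendant '[0,0,-0.3,0,0,0,0, 0,0,-0.6,0,0,0,0, 0,0,-1,0,0,0,0, 0,0,-1,0,0,0,0, 0,0,-1,0,0,0,0, 0,0,-1,0,0,0,0]'; python3 - <<'E'
from h import *
from plant import r
s=r.snapshot("scene");t=r.snapshot("top");st=r.get_state();pickle.dump((s,t,st),open("p8.pkl","wb"))
g=lambda im:np.clip(255*(im/255.)**.6,0,255).astype(np.uint8)
a=cv2.resize(g(s["img"][215:285,300:495,::-1]),None,fx=4.1,fy=4.1,interpolation=2)
b=cv2.resize(g(t["img"][85:175,170:350,::-1]),None,fx=3,fy=3,interpolation=2)
o=np.zeros((a.shape[0]+b.shape[0],800,3),np.uint8);o[:a.shape[0],:a.shape[1]]=a;o[a.shape[0]:,:b.shape[1]]=b
cv2.imwrite("pics/c8.png",o)
E
```

```text
clock: 18.65
tool_pos: [0.6699, 0.0264, 0.2956]
eef_rot: [0.024, 1.0, 0.002, 0.007]
contact_force: [-0.1, 0.1, -0.3]
opening: 0.007
finger_force: 0.0
clock: 19.25
tool_pos: [0.6592, -0.1227, 0.2879]
eef_rot: [0.023, 1.0, 0.001, -0.0]
contact_force: [0.5, 0.9, 0.6]
opening: 0.003
finger_force: 0.0
```

View pics/c8.png

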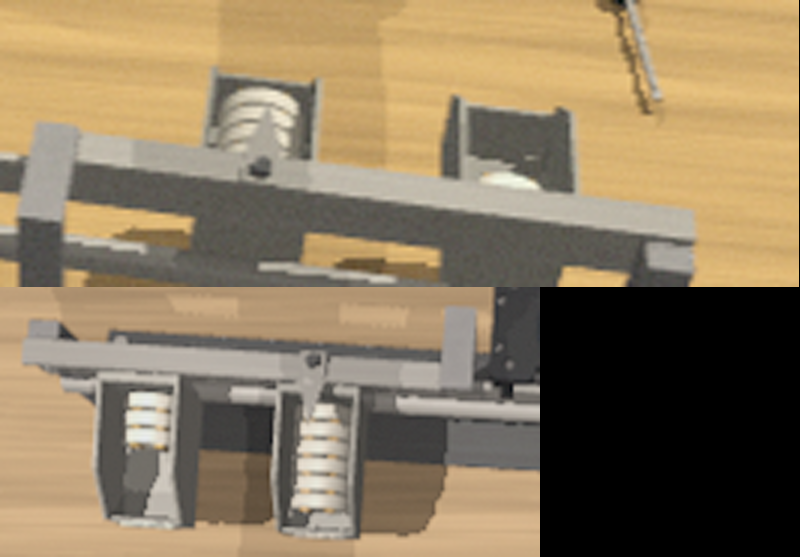

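The bin hangs level like the neighbour, under the pointer. I measure its bottom back corners, (193,250) and (303,262), and its front edge, (277–357, 533), against the pointer tip.

```bash
python3 - <<'E'
from h import *
s,t,st=pickle.load(open("p8.pkl","rb"))
np.set_printoptions(precision=4,suppress=True)
v=[.6947,.0621,-.0471]
def loc(cam,u,z):
    f=least_squares(lambda p:(proj(cam,[p[0],p[1],z])-u).ravel(),[.6,0]).x
    return place([0,0,-v[2]],[[f[0]-v[0],f[1]-v[1],z]])[0]
T=lambda x,y:np.array([170+x/3-.33,85+(y-287)/3-.33])
S=lambda x,y:np.array([300+x/4.1-.38,215+y/4.1-.38])
print(loc(t,T(278,533),.132),loc(t,T(357,537),.132),loc(s,S(194,250),.1),loc(s,S(303,262),.1))
print("tip",loc(t,T(310,420),.201),loc(s,S(266,107),.201))
E
```

```text
[-0.1218  0.0757  0.132 ] [-0.1211  0.0104  0.132 ] [-0.009   0.0133  0.1   ] [-0.0104  0.0759  0.1   ]
tip [-0.0439  0.0448  0.201 ] [-0.0375  0.0441  0.201 ]
```

The bin's centre is at 0.043–0.045 along the rail and the pointer at about 0.045, well within 10 mm.

```bash
python3 -c "
from plant import r
print(r.finish_job())"
```

```text
the job is handed in; nothing more can be done
None
```

The bin was hung in the open stretch, let go of, slid under the keeper and left hanging within about 2 mm of the pointer by my camera measurements; the job is handed in at about 19 s, with no verdict returned.

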